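Load the balance rack with jam jars

ROBOT

A 6-joint arm with a two-finger parallel gripper is mounted at the origin on a cart in front of the work surface, level with it; the furniture and walls round the work are solid. World frame = base frame: x ahead of the robot, y to its left, z up, the work surface at z = 0. Lengths are in mm, angles in rad, forces in N, time in s.
With the tool pointing down it reaches from about 225 to 725 mm from the base axis. Payload 3.1 kg.
Tool frame: the origin (TCP) lies between the finger pads, 19 mm behind the fingertips; this is the grasp point; z points along the fingers, y is the line along which they close (so a half turn about z gives the same grasp; the last joint's range is limited). The gripper opens to 85 mm and grips with 20 to 120 N. Pads are 22 mm wide; open, the fingers measure 114 mm over their backs; the gripper's body (76 mm by 85 mm) begins 54 mm behind the grasp point. The pads swing forward as they close: fully open they stand 13 mm farther back than shut.
Start: joints at [-1.381, 0.048, 0.099, 1.622, 0, 1.443], TCP at [164.035, -498.708, 250.012] pointing down, gripper open.
Joint ranges: [-2.91, 2.91], [-0.99, 1.94], [-1.21, 1.42], [-2.12, 2.29], [-1.49, 1.47], [-3.14, 3.14]. Speed limits (rad/s): [2.79, 2.79, 3.14, 3.14, 3.14, 3.14].

INTERFACE

Orientations are given as a 3x3 rotation matrix whose columns are the frame's x, y, z axes.
In Python, from station import readout, vision, bot gives the robot as it stands.
- The arm moves only by the tool send_rows, never from a script. Its argument "moves" is a list of rows, each a list of 3 entries, a list of its own where there are three numbers: the shift along the world's x, y, z in mm, then the turn, a rotation vector about the world's x, y, z in rad, then the opening, from 0 (shut) to 1 (fully open). A call has 1 to 20 rows; each row shifts and turns the commanded pose from where the row before left it; what a row does not reach is not made up. A row lasts 1/8 s, in which the tool goes at most 62.5 mm and 10.7 degrees, less where a joint would pass 70% of its speed; a pose out of reach is approached as far as the arm can. A call with a gripper value outside its range is refused whole. The fingers move at their own pace and stop on an object; "force" is the grip in N (left out, the last holds). Time passes only in rows, so rows that do not move let the fingers close. It gives the time, the measured TCP pose, the force, the opening and the grip force at its end, in the units of the state.
- readout.sense(): the state, without advancing time (a new reading comes with each control period).
- vision.grab_frame(name): name is "scene" or "top" or "wrist"; returns a dict with "img" (400x640x3 uint8, red, green, blue), "camera_matrix" (3x3 intrinsics, pixels), "rvec" (rotation vector, rad) and "tvec" (3), from world to camera coordinates, as OpenCV has them. Camera axes: x right, y down, z forward; pixel columns grow to the right and rows downward; lengths in mm; the calibration is good to about 2 mm. A picture is of the moment at which its call begins. There is no depth.
- bot.sign_off(): hands the job in; it is judged then, once.
Trained networks look in the newest picture that a camera, given by its name, has taken for a name from the list of things; names that differ only in an ending like _2 or _b are one class to them, and where a whole thing is asked for, a point or a joint stands for the part that bears it (a point fixed in the world has none). Each returns a list of dicts, best first, with "conf" (0 to 1); they miss things now and then, are a little off and sometimes report something else, mostly with a low value. They report only what shows in the picture. A call takes as long as a camera call. They do not tell look-alikes from the thing itself.
- vision.recognise(camera, name): "box" ([left, top, width, height] in pixels, round what is visible of it).
- vision.silhouettes(camera, name): "pixels" (400x640 bool, what is visible of it) and "box" ([left, top, width, height] in pixels, round what is visible of it).
The state is a dict: "clock": time; "joint_positions": joint angles; "qd": joint speeds; "tau": joint torques, N m; "tool_pos": TCP position; "orientation": TCP orientation; "contact_force": force on the tool from outside, world axes, zero at the start; "wrist_torque": the same for the moment, N m; "grip_width": finger opening in mm; "gripper_force": force on a finger pad.
Only numpy, scipy, OpenCV 4.12 (cv2) and the standard library are available. Lean on these libraries where they do the work, as an engineer would, in place of code of your own. Each camera call takes 0.05 s, during which the arm holds its last target. There are 200 camera calls.

TASK

Hang the four jam jars by their wire hooks on the pivoting bar of the rack, one on each of its four places between the brass collars. Share them between left and right as you go, so that the bar never tips down onto its stop and is level at the end; leave the other things on the worktop where they stand.

Things in the scene. Friction and masses are not known exactly. Their poses are not given: they have to be found in the camera images.
- rack: Fixed steel stand: round foot (124 mm across, 16 mm high), thin post, at its top a fork (46 mm along x, reaching 13 mm above the bar's axis) with the pivot 180 mm above the worktop. Origin under the foot's centre. x points level, square to the bar and away from the robot; y along the level bar to the left; z up. Turned by up to 0.12 rad.
- bar (a joint): Tilt (rad) of the bar, an 8 mm rod 350 mm long, about the rack's x: 0 level, positive = left end up; stops at +-0.2. A well damped pivot spring (2.0 Nm/rad) levels the empty bar, within a second at the start. One jar tips it by about 0.07 on an inner place, 0.14 on an outer; two on one side tip it onto the stop.
- left_outer (a point): Hanging place on the rod's axis, 145 mm left (rack +y) of the pivot, midway in a 20 mm gap between two brass collars (14 mm across). It tips with the bar; x is the rack's x, y along the bar.
- left_inner (a point): Hanging place on the rod's axis, 70 mm left (rack +y) of the pivot, midway in a 20 mm gap between two brass collars (14 mm across). It tips with the bar; x is the rack's x, y along the bar.
- right_inner (a point): Hanging place on the rod's axis, 70 mm right (rack -y) of the pivot, midway in a 20 mm gap between two brass collars (14 mm across). It tips with the bar; x is the rack's x, y along the bar.
- right_outer (a point): Hanging place on the rod's axis, 145 mm right (rack -y) of the pivot, midway in a 20 mm gap between two brass collars (14 mm across). It tips with the bar; x is the rack's x, y along the bar.
- jar_a: One of four equal closed jam jars (56 mm across, 69 mm high, about 0.19 kg) in a fixed wire hanger, standing upright. Origin under the foot's centre, z up. A 4.4 mm wire rises from the -x side and arches over the middle as an upside-down V hook in the jar's x-z plane; its free end comes down at x = +14 mm, ending 102 mm above the foot. Total height 160 mm.
- jar_a_crook (a point): On the jar's axis 116 mm above the foot: where the rod's axis lies when the jar hangs seated in the V. The rod can enter only sideways, from the jar's +x, between the lid (69 mm above the foot) and the hook's free end (102 mm); then the jar is let down about 29 mm. Axes are the jar's.
- jar_a_grip (a point): Point in the wooden grip block on top of the hook, on the jar's axis 148 mm above the foot, for the TCP when gripping from above. The block is 14 mm thick along the jar's x (close the fingers along x), 26 mm along y, from 132 to 160 mm above the foot. Axes are the jar's.
- jar_b: One of four equal closed jam jars (56 mm across, 69 mm high, about 0.19 kg) in a fixed wire hanger, standing upright. Origin under the foot's centre, z up. A 4.4 mm wire rises from the -x side and arches over the middle as an upside-down V hook in the jar's x-z plane; its free end comes down at x = +14 mm, ending 102 mm above the foot. Total height 160 mm.
- jar_b_crook (a point): On the jar's axis 116 mm above the foot: where the rod's axis lies when the jar hangs seated in the V. The rod can enter only sideways, from the jar's +x, between the lid (69 mm above the foot) and the hook's free end (102 mm); then the jar is let down about 29 mm. Axes are the jar's.
- jar_b_grip (a point): Point in the wooden grip block on top of the hook, on the jar's axis 148 mm above the foot, for the TCP when gripping from above. The block is 14 mm thick along the jar's x (close the fingers along x), 26 mm along y, from 132 to 160 mm above the foot. Axes are the jar's.
- jar_c: One of four equal closed jam jars (56 mm across, 69 mm high, about 0.19 kg) in a fixed wire hanger, standing upright. Origin under the foot's centre, z up. A 4.4 mm wire rises from the -x side and arches over the middle as an upside-down V hook in the jar's x-z plane; its free end comes down at x = +14 mm, ending 102 mm above the foot. Total height 160 mm.
- jar_c_crook (a point): On the jar's axis 116 mm above the foot: where the rod's axis lies when the jar hangs seated in the V. The rod can enter only sideways, from the jar's +x, between the lid (69 mm above the foot) and the hook's free end (102 mm); then the jar is let down about 29 mm. Axes are the jar's.
- jar_c_grip (a point): Point in the wooden grip block on top of the hook, on the jar's axis 148 mm above the foot, for the TCP when gripping from above. The block is 14 mm thick along the jar's x (close the fingers along x), 26 mm along y, from 132 to 160 mm above the foot. Axes are the jar's.
- jar_d: One of four equal closed jam jars (56 mm across, 69 mm high, about 0.19 kg) in a fixed wire hanger, standing upright. Origin under the foot's centre, z up. A 4.4 mm wire rises from the -x side and arches over the middle as an upside-down V hook in the jar's x-z plane; its free end comes down at x = +14 mm, ending 102 mm above the foot. Total height 160 mm.
- jar_d_crook (a point): On the jar's axis 116 mm above the foot: where the rod's axis lies when the jar hangs seated in the V. The rod can enter only sideways, from the jar's +x, between the lid (69 mm above the foot) and the hook's free end (102 mm); then the jar is let down about 29 mm. Axes are the jar's.
- jar_d_grip (a point): Point in the wooden grip block on top of the hook, on the jar's axis 148 mm above the foot, for the TCP when gripping from above. The block is 14 mm thick along the jar's x (close the fingers along x), 26 mm along y, from 132 to 160 mm above the foot. Axes are the jar's.
- spice_jar: Bystander: spice jar with dark lid, 44 mm across, 96 mm high, at the left of the work. Origin under its centre.
- sardine_tin: Bystander: flat oblong sardine tin, 63x105x24 mm, at the right. Origin under its centre.
- shot_glass: Bystander: small clear glass, 48 mm across, 61 mm high, at the right. Origin under its centre.
There are look-alikes about, which are no part of the job. Leave any black look-alike of the jar_d alone.

How it is judged (in metres and radians):
On the way, in this order (a step that is already met when the one before it is completed fails the run):
1. a first jar hangs on the bar ((distance between any of jar_a_crook, jar_b_crook, jar_c_crook, jar_d_crook and left_outer below 0.014 m or distance between any of jar_a_crook, jar_b_crook, jar_c_crook, jar_d_crook and left_inner below 0.014 m or distance between any of jar_a_crook, jar_b_crook, jar_c_crook, jar_d_crook and right_inner below 0.014 m or distance between any of jar_a_crook, jar_b_crook, jar_c_crook, jar_d_crook and right_outer below 0.014 m)), for 0.2 s.
2. at least one jar hangs on each side of the bar ((distance between any of jar_a_crook, jar_b_crook, jar_c_crook, jar_d_crook and left_outer below 0.014 m or distance between any of jar_a_crook, jar_b_crook, jar_c_crook, jar_d_crook and left_inner below 0.014 m) and (distance between any of jar_a_crook, jar_b_crook, jar_c_crook, jar_d_crook and right_inner below 0.014 m or distance between any of jar_a_crook, jar_b_crook, jar_c_crook, jar_d_crook and right_outer below 0.014 m)), for 0.2 s.
At the end, for the whole second after the job is handed in: All four jars hang on the bar, one on each place (crook within 14 mm of its place), upright within 0.3 rad and at rest (under 0.03 m/s), and the bar is level within 0.04 rad ((distance between jar_a_crook and left_outer below 0.014 m or distance between jar_a_crook and left_inner below 0.014 m or distance between jar_a_crook and right_inner below 0.014 m or distance between jar_a_crook and right_outer below 0.014 m) and (distance between jar_b_crook and left_outer below 0.014 m or distance between jar_b_crook and left_inner below 0.014 m or distance between jar_b_crook and right_inner below 0.014 m or distance between jar_b_crook and right_outer below 0.014 m) and (distance between jar_c_crook and left_outer below 0.014 m or distance between jar_c_crook and left_inner below 0.014 m or distance between jar_c_crook and right_inner below 0.014 m or distance between jar_c_crook and right_outer below 0.014 m) and (distance between jar_d_crook and left_outer below 0.014 m or distance between jar_d_crook and left_inner below 0.014 m or distance between jar_d_crook and right_inner below 0.014 m or distance between jar_d_crook and right_outer below 0.014 m) and distance between any of jar_a_crook, jar_b_crook, jar_c_crook, jar_d_crook and left_outer below 0.014 m and distance between any of jar_a_crook, jar_b_crook, jar_c_crook, jar_d_crook and left_inner below 0.014 m and distance between any of jar_a_crook, jar_b_crook, jar_c_crook, jar_d_crook and right_inner below 0.014 m and distance between any of jar_a_crook, jar_b_crook, jar_c_crook, jar_d_crook and right_outer below 0.014 m and angle between each of jar_a, jar_b, jar_c, jar_d's own z axis and vertical below 0.3 rad and linear speed of each of jar_a, jar_b, jar_c, jar_d below 0.03 m/s and value of joint bar between -0.04 and 0.04 rad); the robot touches nothing.
It fails at once if the bar tips onto its stop (over 0.185 rad either way) (value of joint bar above 0.185 rad or value of joint bar below -0.185 rad).
It fails at once if the spice jar is disturbed (moved over 30 mm) (distance of spice_jar from where it was at the start of the episode above 0.03 m).
It fails at once if the sardine tin is disturbed (moved over 30 mm) (distance of sardine_tin from where it was at the start of the episode above 0.03 m).
It fails at once if the shot glass is disturbed (moved over 30 mm) (distance of shot_glass from where it was at the start of the episode above 0.03 m).
It fails at once if a jar is knocked over or tipped far (over 0.7 rad) (angle between any of jar_a, jar_b, jar_c, jar_d's own z axis and vertical above 0.7 rad).
It also fails if it takes over 72 s, if anything falls off the work surface, if the arm or the gripper's body presses on something with over 40 N, if the wrist force passes 120 N, or if a joint passes its speed limit or range.

## Working session

There is one attempt and no reset: what is moved stays moved. The work goes in short steps, Python scripts to look and compute and a tool call to move; the robot and the scene stay as the last step left them, time stands still between calls to the robot, and variables do not carry over. Pictures are saved under pics/ and viewed, at most 10 in all, crops included, and the job is handed in when it is done.

Besides the shell and the picture viewer there is one more tool, called as a command line: name --argument value ..., lists and objects as JSON in quotes. send_rows: Moves the arm, as the interface text tells. Its arguments: {"type":"object","properties":{"moves":{"type":"array"},"force":{"type":"number"}},"required":["moves"]}

```bash
mkdir -p pics; cat > h.py <<'E'
import numpy as np, cv2
from station import readout, vision, bot
def cam(f):
    R=cv2.Rodrigues(np.array(f["rvec"],float))[0]; t=np.array(f["tvec"],float).ravel(); K=np.array(f["camera_matrix"],float)
    return K,R,t
def ray(f,u,v,z):
    K,R,t=cam(f); d=R.T@np.linalg.solve(K,[u,v,1]); c=-R.T@t
    return c+d*(z-c[2])/d[2]
def proj(f,P):
    return cv2.projectPoints(np.array(P,float).reshape(-1,3),np.array(f["rvec"],float),np.array(f["tvec"],float),np.array(f["camera_matrix"],float),None)[0].reshape(-1,2)
def save(f,n): cv2.imwrite("pics/"+n,f["img"][:,:,::-1])
E
python3 - <<'E'
from h import *
np.set_printoptions(precision=1,suppress=True)
for c in ("scene","top"):
    f=vision.grab_frame(c); save(f,c+"0.png"); K,R,t=cam(f); print(c,-R.T@t,K[0,0],R[2])
    for n in ("jar_a","jar_a_grip","rack","bar","spice_jar","sardine_tin","shot_glass"):
        for d in vision.silhouettes(c,n):
            y,x=np.nonzero(d["pixels"]); print(n,round(d["conf"],2),d["box"],x.mean(),y.mean(),f["img"][d["pixels"]].mean(0))
E
```

```text
scene [-179.5 -736.3  590.8] 379.8671951386666 [ 0.7  0.6 -0.4]
jar_a 0.71 [291.9, 242.2, 18.3, 34.7] 298.31111111111113 264.51666666666665 [125.5 114.8 110.9]
jar_a 0.7 [230.6, 189.0, 22.4, 53.6] 237.8 219.40869565217392 [144.1 131.7 122.9]
jar_a 0.66 [254.4, 203.0, 21.7, 54.0] 264.2630014858841 236.60029717682022 [145.9 134.2 126.3]
jar_a 0.57 [425.8, 199.6, 22.8, 59.9] 438.6141304347826 238.3600543478261 [46.9 43.3 42.1]
jar_a 0.55 [322.4, 257.2, 27.7, 38.8] 338.2325 276.6775 [152.6 145.1 140. ]
jar_a_grip 0.55 [294.7, 243.8, 13.9, 32.5] 297.72159090909093 264.77840909090907 [123.9 113.4 109.7]
rack 0.8 [276.6, 164.2, 110.4, 81.5] 323.05474452554745 197.77007299270073 [135.6 123.2 110.6]
bar 0.72 [274.5, 166.2, 115.2, 35.8] 326.1169590643275 181.87719298245614 [153.8 136.7 119.1]
sardine_tin 0.75 [402.7, 257.4, 47.0, 30.3] 426.6084183673469 271.2104591836735 [128.1 137.2 151.5]
shot_glass 0.89 [397.9, 275.0, 23.2, 29.2] 408.1966101694915 289.33389830508474 [134.  132.7 128.7]
top [ 420.7 -148.4 1149.2] 453.1504238555743 [ 0.1 -0.  -1. ]
jar_a 0.86 [323.5, 237.1, 24.4, 29.0] 336.45
[... 408 characters left out ...]
06 [180.3 171.6 162.5]
jar_a_grip 0.83 [322.7, 242.0, 26.2, 25.9] 336.5109489051095 251.98722627737226 [181.1 173.9 165.9]
rack 0.77 [233.6, 163.8, 176.7, 50.3] 320.5148683092608 185.81223449447748 [113.9 113.6 115.5]
bar 0.92 [236.7, 173.7, 173.2, 8.8] 318.25 177.61725663716814 [153.5 150.6 145.8]
spice_jar 0.73 [166.0, 202.8, 29.3, 18.1] 180.02570093457945 211.69626168224298 [105.4  84.8  55.9]
sardine_tin 0.59 [417.9, 173.3, 45.0, 36.3] 439.15107913669067 188.94347379239466 [115.9 130.8 158.5]
shot_glass 0.82 [433.3, 221.4, 24.1, 21.6] 444.70483460559797 232.16284987277353 [97.6 98.1 99.3]
shot_glass 0.58 [327.2, 240.1, 23.2, 24.0] 336.80860215053764 251.03655913978494 [192.8 184.4 175.2]
```

```bash
python3 -c "
import cv2
a=cv2.imread('pics/scene0.png');b=cv2.imread('pics/top0.png')
print(a.shape)"
```

```text
(400, 640, 3)
```

View pics/scene0.png

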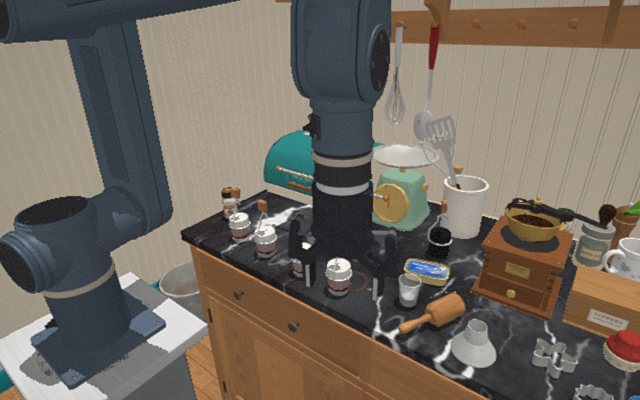

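View pics/top0.png

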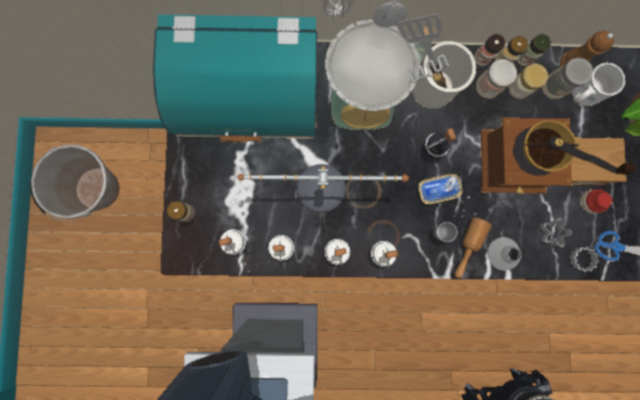

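Scene: four white-lidded jars at (239,222), (265,240), (300,262), (339,277) and a black look-alike at (438,240). Top: jars at (232,242), (281,248), (337,252), (383,254), rod along row 178 from column 238 to 408, black look-alike at (438,144). The candidates are those five; by the description I take the four white-lidded ones and leave the black one. Next is the close crop to check them.

```bash
python3 - <<'E'
from h import *
np.set_printoptions(precision=1,suppress=True)
f=vision.grab_frame("top"); I=f["img"][:,:,::-1]
a=cv2.resize(I[222:272,206:406],None,fx=4,fy=4,interpolation=cv2.INTER_CUBIC)
b=cv2.resize(I[160:215,225:425],None,fx=4,fy=4,interpolation=cv2.INTER_CUBIC)
cv2.imwrite("pics/crop1.png",np.vstack([a,b]))
# wooden grip blocks: hue segmentation near jars
hsv=cv2.cvtColor(I,cv2.COLOR_BGR2HSV)
for (u,v) in ((232,242),(281,248),(337,252),(383,254)):
    m=np.zeros((400,640),np.uint8); m[v-16:v+16,u-17:u+17]=1
    m&=((hsv[...,1]>95)&(hsv[...,2]>70)).astype(np.uint8)
    n,l,s,c=cv2.connectedComponentsWithStats(m); k=1+s[1:,4].argmax()
    y,x=np.nonzero(l==k); W=np.array([ray(f,a,b,160)[:2] for a,b in zip(x,y)])
    ev,V=np.linalg.eigh(np.cov(W.T)); print((u,v),s[k],"grip",W.mean(0),"sd",ev**.5,"long axis deg",np.degrees(np.arctan2(V[1,1],V[0,1])),"lid",ray(f,u,v,69)[:2])
d=vision.silhouettes("top","bar")[0]; y,x=np.nonzero(d["pixels"])
W=np.array([ray(f,a,b,180)[:2] for a,b in zip(x,y)])
ev,V=np.linalg.eigh(np.cov(W.T)); i=W[:,1].argsort(); print("bar",W.mean(0),W[i[:8]].mean(0),W[i[-8:]].mean(0),np.degrees(np.arctan2(V[1,1],V[0,1])))
for n,u,v,z in (("spice",180,211.7,96),("tin",439,189,24),("glass",444.7,232,61),("black",438,143.5,69)): print(n,ray(f,u,v,z))
s=readout.sense(); print(s["clock"],s["orientation"],s["grip_width"])
w=vision.grab_frame("wrist"); K,R,t=cam(w); print("wristcam",-R.T@t,K[0,0],R)
E
```

```text
(232, 242) [219 238  12   7  58] grip [424.8  38.4] sd [3.1 7.2] long axis deg 105.27194136600666 lid [423.6  37. ]
(281, 248) [273 245  11   6  48] grip [412. -79.] sd [3.1 6. ] long axis deg 90.93538323137118 lid [411.  -79.2]
(337, 252) [335 249  10   7  49] grip [ 404.9 -212.4] sd [3.1 6.1] long axis deg 113.76739660878148 lid [ 403.3 -211.9]
(383, 254) [386 251  12   7  59] grip [ 402.2 -324.7] sd [3.1 7.6] long axis deg 102.91348619000462 lid [ 400. -321.]
bar [ 564.3 -174.8] [ 566.6 -355.1] [562.9  10.6] 90.60766819624077
spice [491.9 155.1  96. ]
tin [ 562.8 -469.2   24. ]
glass [ 454.3 -470.9   61. ]
black [ 668.6 -455.6   69. ]
0.9 [[ 0.9  0.3  0. ]
 [ 0.3 -0.9 -0. ]
 [ 0.   0.  -1. ]] 85.47164325025118
wristcam [ 226.5 -479.1  373.3] 314.5088668710534 [[ 0.3 -1.   0. ]
 [-0.9 -0.3  0.3]
 [-0.2 -0.1 -1. ]]
```

View pics/crop1.png

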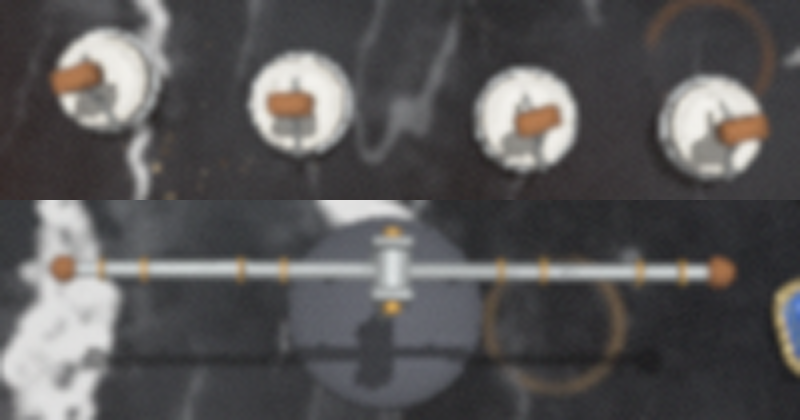

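The crop shows four white-lidded jars whose wooden grip blocks lie nearly along y: crop (77,77), (290,104), (538,120) and (745,129). The bar is level, with collar gaps at crop columns 122, 262, 523 and 662 and the fork at column 392. I'll move over the middle jars to measure with the wrist camera.

send_rows --moves '[[[24,35,3],[0,0,0.125],0.6],[[24,35,3],[0,0,0.125],0.6],[[24,35,3],[0,0,0.125],0.6],[[24,35,3],[0,0,0.125],0.6],[[24,35,3],[0,0,0.125],0.6],[[24,35,3],[0,0,0.125],0.6],[[24,35,3],[0,0,0.125],0.6],[[24,35,3],[0,0,0.125],0.6],[[24,35,3],[0,0,0.125],0.6],[[24,35,3],[0,0,0.125],0.6],[[0,0,0],[0,0,0],0.6],[[0,0,0],[0,0,0],0.6]]' --force 40

```text
clock: 2.45
tool_pos: [403.9, -148.8, 280.0]
orientation: [[0.003, 1.0, -0.0], [1.0, -0.003, -0.0], [-0.0, -0.0, -1.0]]
contact_force: [-1.4, 0.6, -0.0]
grip_width: 51.4
gripper_force: 0.0
```

```bash
cat >> h.py <<'E'
def blocks(f,z=160,minarea=120):
    I=f["img"][:,:,::-1].copy(); hsv=cv2.cvtColor(I,cv2.COLOR_BGR2HSV); lab=cv2.cvtColor(I,cv2.COLOR_BGR2LAB).astype(int)
    m=((lab[...,1]>143)&(lab[...,2]>143)).astype(np.uint8)
    n,l,s,c=cv2.connectedComponentsWithStats(m); out=[]
    for k in range(1,n):
        if s[k,4]<minarea: continue
        y,x=np.nonzero(l==k); W=np.array([ray(f,a,b,z)[:2] for a,b in zip(x,y)],np.float32)
        (cx,cy),(w,h),a=cv2.minAreaRect(W); b=cv2.boxPoints(((cx,cy),(w,h),a)); e=max((b[1]-b[0],b[2]-b[1]),key=np.linalg.norm)
        e=e*np.sign(e[1]) ; print("px",c[k].round(),s[k,4],"c",np.round([cx,cy],1),"size",np.round([w,h],1),"yaw(rad)",round(float(np.arctan2(-e[0],e[1])),3))
E
python3 - <<'E'
from h import *
np.set_printoptions(precision=3,suppress=True)
s=readout.sense(); print(s["clock"],s["tool_pos"],s["orientation"],s["joint_positions"],s["contact_force"])
f=vision.grab_frame("wrist"); save(f,"w1.png"); blocks(f)
for d in vision.silhouettes("wrist","jar_a"): print(d["box"],d["conf"])
f=vision.grab_frame("top")
for n,u,v in (("LO",255.6,177),("LI",290.6,177),("C",323,177.5),("RI",355.9,177.5),("RO",390.5,178)): print(n,ray(f,u,v,180))
E
```

```text
2.45 [ 403.901 -148.833  280.024] [[ 0.003  1.    -0.   ]
 [ 1.    -0.003 -0.   ]
 [-0.    -0.    -1.   ]] [-0.509 -0.187 -0.063  1.695 -0.001  1.065] [-1.362  0.641 -0.047]
px [137. 220.] 45591 c [ 233.  -168.5] size [323.8 267.6] yaw(rad) -0.0
px [610.  24.] 586 c [606.  -23.9] size [ 8.7 32. ] yaw(rad) 0.002
px [332. 108.] 575 c [413.2 -78.1] size [12.6 24.3] yaw(rad) 0.013
px [323. 270.] 472 c [ 406.  -207.8] size [15.2 32.8] yaw(rad) 0.286
px [136. 348.] 180 c [ 234.8 -288.1] size [27.9  8.4] yaw(rad) -0.785
px [180. 377.] 1288 c [ 272.3 -322.4] size [80.8 26.5] yaw(rad) -0.665
[312.3, 1.1, 59.0, 29.7] 0.96
[293.9, 274.3, 49.1, 66.8] 0.87
[296.2, 198.4, 54.8, 86.3] 0.67
[303.0, 82.4, 53.0, 56.7] 0.63
LO [563.451 -28.385 180.   ]
LI [ 564.567 -103.841  180.   ]
C [ 564.51  -173.813  180.   ]
RI [ 565.561 -244.951  180.   ]
RO [ 565.576 -319.878  180.   ]
```

View pics/w1.png

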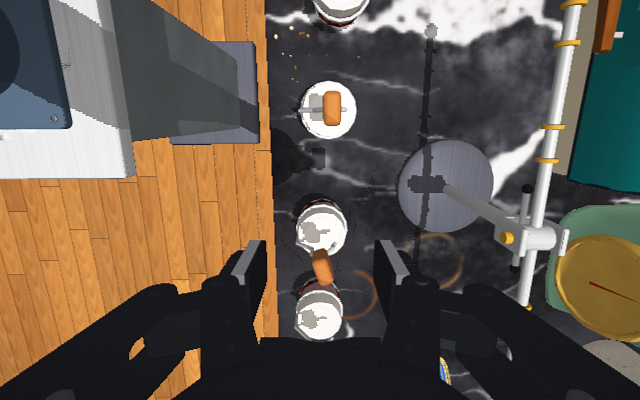

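The wrist picture shows jar 2's block at (332,108). Its wire reaches farther to the left, toward the robot, so its +x faces the bar. I'll grasp that one first.

send_rows --moves '[[[4,35,-5],[0,0,0],0.6],[[5,36,-10],[0,0,0],0.6],[[0,0,-27],[0,0,0.01],0.6],[[0,0,-30],[0,0,0],0.6],[[0,0,-30],[0,0,0],0.6],[[0,0,-20],[0,0,0],0.6],[[0,0,-10],[0,0,0],0.6],[[0,0,0],[0,0,0],0.6],[[0,0,0],[0,0,0],0.1],[[0,0,0],[0,0,0],0.1],[[0,0,0],[0,0,0],0.1],[[0,0,0],[0,0,0],0.1],[[0,0,0],[0,0,0],0.1],[[0,0,14],[0,0,0],0.1],[[0,0,30],[0,0,0],0.1],[[0,0,30],[0,0,0],0.1],[[0,0,20],[0,0,0],0.1],[[0,0,0],[0,0,0],0.1]]' --force 50

```text
clock: 4.85
tool_pos: [413.9, -77.9, 243.7]
orientation: [[-0.007, 1.0, 0.003], [1.0, 0.007, -0.001], [-0.001, 0.003, -1.0]]
contact_force: [0.4, -0.7, -2.1]
grip_width: 13.6
gripper_force: 49.0
```

```bash
python3 - <<'E'
from h import *
f=vision.grab_frame("wrist"); save(f,"w2.png"); f=vision.grab_frame("scene"); save(f,"s2.png")
E
```

```text
(no output)
```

View pics/w2.png

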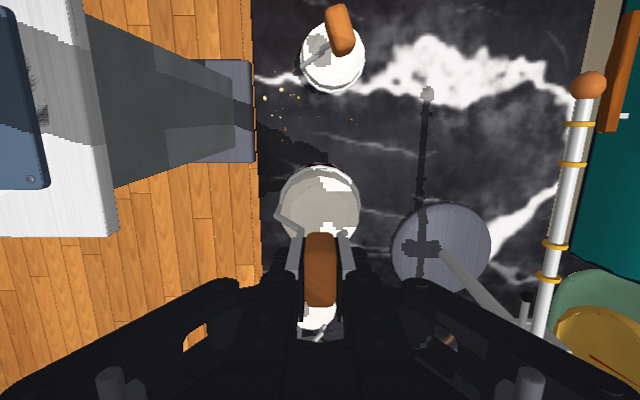

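Jar 2 is held. The left collar gaps show at about (576,143) and (552,261), and jar 1's block at (338,28), with its +x facing the bar and a positive yaw. I'll cross-check the positions.

```bash
python3 - <<'E'
from h import *
import cv2
f={}
w=vision.grab_frame("wrist"); blocks(w)
print(ray(w,576,143.5,180),ray(w,552,261.5,180))
E
```

```text
px [139. 218.] 40160 c [285.3 -94.3] size [325.9 182.9] yaw(rad) -0.251
px [343.  27.] 1022 c [425.7  37.4] size [14.2 25.8] yaw(rad) 0.353
px [627.  80.] 1284 c [599.4  12.9] size [ 8.2 69. ] yaw(rad) 0.003
px [598.  85.] 703 c [582.3   6.9] size [19.3 15. ] yaw(rad) -1.565
px [320. 277.] 1513 c [ 413.3 -125.1] size [22.  43.9] yaw(rad) 0.019
px [194. 337.] 338 c [ 317.7 -175.4] size [30.5  9.9] yaw(rad) -0.914
[560.88565184 -26.85008616 180.        ] [ 561.65729624 -101.21404969  180.        ]
```

send_rows --moves '[[[20,-5,0],[0,0,0],0.1],[[28,-10,-1],[0,0,0],0.1],[[28,-10,-1],[0,0,0],0.1],[[20,0,0],[0,0,0],0.1],[[20,0,0],[0,0,0],0.1],[[20,0,0],[0,0,0],0.1],[[13,0,0],[0,0,0],0.1],[[0,0,0],[0,0,0],0.1],[[0,0,0],[0,0,0],0.1]]'

```text
clock: 6.12
tool_pos: [561.1, -102.5, 238.9]
orientation: [[-0.007, 1.0, -0.003], [1.0, 0.007, 0.001], [0.001, -0.002, -1.0]]
contact_force: [0.4, 0.0, -2.1]
grip_width: 13.2
gripper_force: 49.2
```

```bash
python3 - <<'E'
from h import *
s=vision.grab_frame("scene"); w=vision.grab_frame("wrist")
a=cv2.resize(s["img"][140:280,240:400],(800,0) if 0 else (640,560)); 
cv2.imwrite("pics/m3.png",np.hstack([a])[:,:,::-1]); save(w,"w3.png")
E
```

```text
(no output)
```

View pics/m3.png

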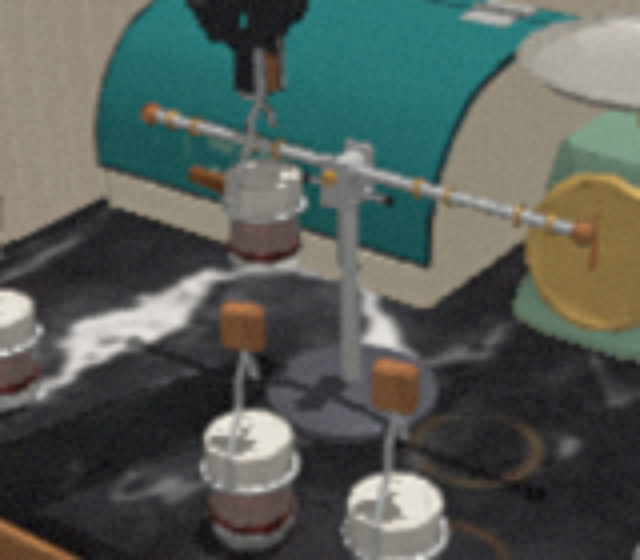

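The rod sits between the lid and the hook's free end, under the V, with no contact force. I'll lower the jar.

send_rows --moves '[[[2,0,-6],[0,0,0],0.1],[[0,0,-8],[0,0,0],0.1],[[0,0,-6],[0,0,0],0.1],[[0,0,-4],[0,0,0],0.1],[[0,0,-3],[0,0,0],0.1],[[0,0,-3],[0,0,0],0.1],[[0,0,-2],[0,0,0],0.1],[[0,0,0],[0,0,0],0.1],[[0,0,0],[0,0,0],0.1]]'

```text
clock: 7.35
tool_pos: [564.6, -102.8, 208.4]
orientation: [[-0.007, 1.0, 0.001], [1.0, 0.007, -0.0], [-0.0, 0.001, -1.0]]
contact_force: [1.7, -0.9, 0.6]
grip_width: 13.1
gripper_force: 49.5
```

```bash
cat >> h.py <<'E'
def tilt(f=None):
    from scipy.optimize import least_squares
    f=f or vision.grab_frame("scene"); d=vision.silhouettes("scene","bar")
    if not d: return None
    m=d[0]["pixels"]; y,x=np.nonzero(m); print("bar px ends",x.min(),y[x==x.min()].mean(),x.max(),y[x==x.max()].mean(),"pred level",proj(f,[[563,0,180],[565.5,-348,180]]).round(1).tolist())
    c=np.array([564,-173.5,180])
    def r(p):
        P=proj(f,[c+[0,s,s*np.tan(p[0])+p[1]] for s in np.linspace(-165,165,60)])
        k=np.interp(x,P[:,0],P[:,1]); return (y-k)
    q=least_squares(r,[0,0],loss="soft_l1",f_scale=1.5); print("tilt",q.x[0].round(3),"dz",q.x[1].round(1))
E
python3 -c "
from h import *
tilt(); print(readout.sense()['contact_force'])"
```

```text
bar px ends 276 172.0 387 193.0 pred level [[278.4, 168.6], [384.1, 197.7]]
tilt -0.344 dz 5.3
[ 2.11896078 -0.40347774  0.25711741]
```

Jar weight is now on the bar (force z went from -2.1 to about 0) and the bar ends suggest a tilt of about -0.065. I'll release and rise, then go over jars 3 and 4.

send_rows --moves '[[[0,0,0],[0,0,0],0.35],[[0,0,0],[0,0,0],0.35],[[0,0,0],[0,0,0],0.35],[[0,0,4],[0,0,0],0.35],[[0,0,15],[0,0,0],0.35],[[0,0,30],[0,0,0],0.35],[[0,0,30],[0,0,0],0.5],[[-30,-20,0],[0,0,0],0.6],[[-30,-30,0],[0,0,0],0.6],[[-30,-40,0],[0,0,0],0.6],[[-30,-40,0],[0,0,0],0.6],[[-30,-30,0],[0,0,0],0.6],[[-10,0,0],[0,0,0],0.6],[[0,0,0],[0,0,0],0.6],[[0,0,0],[0,0,0],0.6]]'

```text
clock: 9.32
tool_pos: [404.8, -262.1, 287.5]
orientation: [[-0.008, 1.0, 0.001], [1.0, 0.008, -0.0], [-0.0, 0.001, -1.0]]
contact_force: [-1.3, 0.5, 0.1]
grip_width: 51.2
gripper_force: 0.0
```

```bash
python3 - <<'E'
from h import *
f=vision.grab_frame("wrist"); save(f,"w4.png"); blocks(f)
s=vision.grab_frame("scene"); a=cv2.resize(s["img"][140:280,240:400],(400,350),interpolation=cv2.INTER_CUBIC)
b=cv2.resize(f["img"],(400,250)); cv2.imwrite("pics/m4.png",np.vstack([a,b])[:,:,::-1]); tilt(s)
E
```

```text
px [122. 203.] 59265 c [ 230.  -286.2] size [336.2 272.7] yaw(rad) -0.0
px [322. 138.] 501 c [ 406.3 -213.3] size [12.9 24.7] yaw(rad) 0.299
px [317. 264.] 459 c [ 402.7 -320. ] size [14.6 32.2] yaw(rad) 0.237
px [136. 348.] 179 c [ 233.1 -408.7] size [27.1  8.7] yaw(rad) -0.774
px [179. 377.] 1262 c [ 271.5 -444.3] size [83.2 27.3] yaw(rad) -0.654
px [461. 382.] 282 c [ 544.1 -446.1] size [39.2  9.5] yaw(rad) -1.563
bar px ends 276 172.0 389 193.5 pred level [[278.4, 168.6], [384.1, 197.7]]
tilt -0.357 dz 3.2
```

View pics/m4.png

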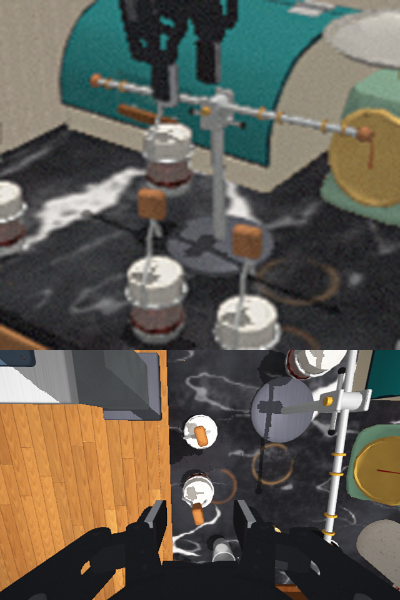

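Jar 2 hangs on left_inner with the bar tipped slightly left-down. Jars 3 and 4 show blocks at (322,138) and (317,264). I'll grasp jar 4 for right_outer.

send_rows --moves '[[[-1,-21,0],[0,0,0.11],0.6],[[-1,-21,-5],[0,0,0.11],0.6],[[-1,-21,-15],[0,0,0],0.6],[[0,0,-30],[0,0,0],0.6],[[0,0,-30],[0,0,0],0.6],[[0,0,-30],[0,0,0],0.6],[[0,0,-20],[0,0,0],0.6],[[0,0,-9],[0,0,0],0.6],[[0,0,0],[0,0,0],0.6],[[0,0,0],[0,0,0],0.1],[[0,0,0],[0,0,0],0.1],[[0,0,0],[0,0,0],0.1],[[0,0,0],[0,0,0],0.1],[[0,0,0],[0,0,0],0.1],[[0,0,14],[0,0,0],0.1],[[0,0,30],[0,0,0],0.1],[[0,0,30],[0,0,0],0.1],[[0,0,30],[0,0,-0.11],0.1],[[0,0,0],[0,0,-0.11],0.1],[[0,0,0],[0,0,0],0.1]]'

```text
clock: 11.98
tool_pos: [400.7, -325.5, 251.9]
orientation: [[-0.008, 1.0, -0.001], [1.0, 0.008, 0.001], [0.001, -0.001, -1.0]]
contact_force: [0.4, 0.5, -2.4]
grip_width: 13.3
gripper_force: 49.0
```

```bash
python3 - <<'E'
from h import *
f=vision.grab_frame("wrist")
b=cv2.resize(f["img"],(480,300)); t=vision.grab_frame("top"); c=cv2.resize(t["img"][160:200,225:425],(480,96),interpolation=cv2.INTER_CUBIC)
cv2.imwrite("pics/m5.png",np.vstack([b,c])[:,:,::-1])
E
```

```text
(no output)
```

View pics/m5.png

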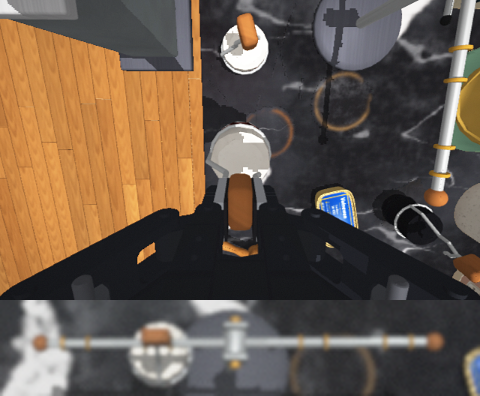

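Jar 4 is held and jar 2 hangs in left_inner's gap (crop column 155). The right_outer collars are at crop (447,147) and (442,177). I'll bring jar 4 in.

send_rows --moves '[[[20,2,0],[0,0,0],0.1],[[28,3,1],[0,0,0],0.1],[[28,2,1],[0,0,0],0.1],[[24,0,0],[0,0,0],0.1],[[20,0,0],[0,0,0],0.1],[[20,0,0],[0,0,0],0.1],[[15,0,0],[0,0,0],0.1],[[10,0,0],[0,0,0],0.1],[[0,0,0],[0,0,0],0.1],[[0,0,0],[0,0,0],0.1]]'

```text
clock: 13.32
tool_pos: [565.5, -318.7, 253.8]
orientation: [[-0.007, 1.0, -0.001], [1.0, 0.007, 0.0], [0.0, -0.001, -1.0]]
contact_force: [-0.4, -0.6, -1.2]
grip_width: 13.4
gripper_force: 49.2
```

```bash
python3 - <<'E'
from h import *
s=vision.grab_frame("scene"); a=cv2.resize(s["img"][150:260,250:410],(640,440),interpolation=cv2.INTER_CUBIC)
t=vision.grab_frame("top"); c=cv2.resize(t["img"][165:195,225:425],(640,96),interpolation=cv2.INTER_CUBIC)
cv2.imwrite("pics/m6.png",np.vstack([a,c])[:,:,::-1])
E
```

```text
(no output)
```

View pics/m6.png

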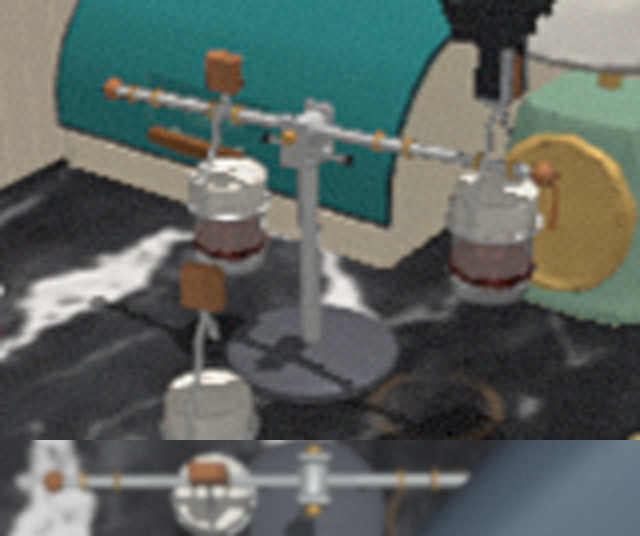

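Rod end lies over jar 4's lid under the hook, jar 2 hangs well. Lowering jar 4 slowly.

send_rows --moves '[[[0,0,-6],[0,0,0],0.1],[[0,0,-8],[0,0,0],0.1],[[0,0,-8],[0,0,0],0.1],[[-1,0,-6],[0,0,0],0.1],[[0,0,-4],[0,0,0],0.1],[[0,0,-3],[0,0,0],0.1],[[0,0,-3],[0,0,0],0.1],[[0,0,-3],[0,0,0],0.1],[[0,0,-3],[0,0,0],0.1],[[0,0,-2],[0,0,0],0.1],[[0,0,-2],[0,0,0],0.1],[[0,0,-1],[0,0,0],0.1],[[0,0,0],[0,0,0],0.1],[[0,0,0],[0,0,0],0.1]]'

```text
clock: 15.18
tool_pos: [565.2, -318.8, 205.2]
orientation: [[-0.007, 1.0, 0.0], [1.0, 0.007, -0.0], [-0.0, 0.0, -1.0]]
contact_force: [0.9, -0.3, 0.0]
grip_width: 13.5
gripper_force: 49.4
```

send_rows --moves '[[[0,0,0],[0,0,0],0.35],[[0,0,0],[0,0,0],0.35],[[0,0,0],[0,0,0],0.35],[[0,0,5],[0,0,0],0.35],[[0,0,20],[0,0,0],0.35],[[0,0,30],[0,0,0],0.35],[[0,0,25],[0,0,0],0.5],[[-20,20,0],[0,0,0],0.6],[[-30,30,0],[0,0,0],0.6],[[-30,40,0],[0,0,0],0.6],[[-30,50,0],[0,0,0],0.6],[[-20,50,0],[0,0,0],0.6],[[-10,50,0],[0,0,0],0.6],[[0,40,0],[0,0,0.1],0.6],[[0,30,0],[0,0,0.1],0.6],[[0,10,0],[0,0,0.1],0.6],[[0,0,0],[0,0,0],0.6],[[0,0,0],[0,0,0],0.6]]'

```text
clock: 17.42
tool_pos: [425.1, 0.9, 285.3]
orientation: [[-0.301, 0.954, 0.0], [0.954, 0.301, -0.0], [-0.001, 0.0, -1.0]]
contact_force: [-0.2, 0.7, -0.5]
grip_width: 51.2
gripper_force: 0.0
```

```bash
python3 - <<'E'
from h import *
f=vision.grab_frame("wrist"); blocks(f,minarea=300); s=vision.grab_frame("scene"); t=vision.grab_frame("top"); 
a=cv2.resize(s["img"][150:260,250:410],(480,330),interpolation=cv2.INTER_CUBIC); c=cv2.resize(t["img"][165:195,225:425],(480,72),interpolation=cv2.INTER_CUBIC)
cv2.imwrite("pics/m7.png",np.vstack([a,c,cv2.resize(f["img"],(304,190),interpolation=cv2.INTER_AREA)[:,:304] if 0 else np.pad(cv2.resize(f["img"],(304,190)),((0,0),(0,176),(0,0)))])[:,:,::-1])
E
```

```text
px [137. 206.] 40336 c [274.6 -68.6] size [443.2 174. ] yaw(rad) -0.458
px [482.   7.] 806 c [486.6 163.2] size [48.1 13.8] yaw(rad) -1.266
px [335. 153.] 518 c [425.4  39.8] size [12.6 25.1] yaw(rad) 0.324
px [541. 224.] 843 c [607.7  33.5] size [10.4 73.1] yaw(rad) 0.042
px [499. 260.] 357 c [587.8  -4.7] size [17.3 20.6] yaw(rad) 0.845
px [180. 377.] 1281 c [ 350.6 -210.1] size [82.5 26.1] yaw(rad) -0.357
```

View pics/m7.png

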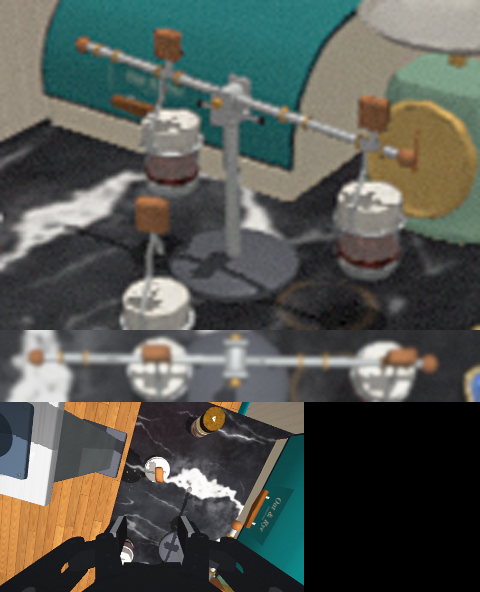

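Both jars hang seated with the bar moderately right-down. Jar 1's block is at (425.4, 39.5) with yaw about 0.32. I'll grasp it for left_outer.

send_rows --moves '[[[0,19,-5],[0,0,0.02],0.6],[[0,19,-20],[0,0,0],0.6],[[0,0,-30],[0,0,0],0.6],[[0,0,-30],[0,0,0],0.6],[[0,0,-27],[0,0,0],0.6],[[0,0,-16],[0,0,0],0.6],[[0,0,-9],[0,0,0],0.6],[[0,0,0],[0,0,0],0.6],[[0,0,0],[0,0,0],0.1],[[0,0,0],[0,0,0],0.1],[[0,0,0],[0,0,0],0.1],[[0,0,0],[0,0,0],0.1],[[0,0,0],[0,0,0],0.1],[[0,0,14],[0,0,0],0.1],[[0,0,30],[0,0,0],0.1],[[0,0,30],[0,0,-0.1],0.1],[[0,0,30],[0,0,-0.11],0.1],[[0,0,0],[0,0,-0.11],0.1],[[0,0,0],[0,0,0],0.1]]'

```text
clock: 19.95
tool_pos: [424.8, 39.3, 252.0]
orientation: [[-0.008, 1.0, -0.001], [1.0, 0.008, 0.0], [0.0, -0.001, -1.0]]
contact_force: [-0.1, 0.4, -2.0]
grip_width: 13.2
gripper_force: 49.0
```

send_rows --moves '[[[18,-17,0],[0,0,0],0.1],[[18,-18,1],[0,0,0],0.1],[[16,-18,1],[0,0,0],0.1],[[12,-14,0],[0,0,0],0.1],[[20,0,0],[0,0,0],0.1],[[20,0,0],[0,0,0],0.1],[[20,0,0],[0,0,0],0.1],[[15,0,0],[0,0,0],0.1],[[0,0,0],[0,0,0],0.1],[[0,0,0],[0,0,0],0.1]]'

```text
clock: 21.2
tool_pos: [563.3, -27.6, 253.6]
orientation: [[-0.007, 1.0, -0.002], [1.0, 0.007, 0.0], [0.0, -0.002, -1.0]]
contact_force: [0.1, 0.7, -1.9]
grip_width: 13.3
gripper_force: 49.1
```

```bash
python3 - <<'E'
from h import *
s=vision.grab_frame("scene"); t=vision.grab_frame("top"); 
a=cv2.resize(s["img"][150:260,250:410],(640,440),interpolation=cv2.INTER_CUBIC); c=cv2.resize(t["img"][165:195,225:425],(640,96),interpolation=cv2.INTER_CUBIC)
cv2.imwrite("pics/m8.png",np.vstack([a,c])[:,:,::-1])
E
```

```text
(no output)
```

View pics/m8.png

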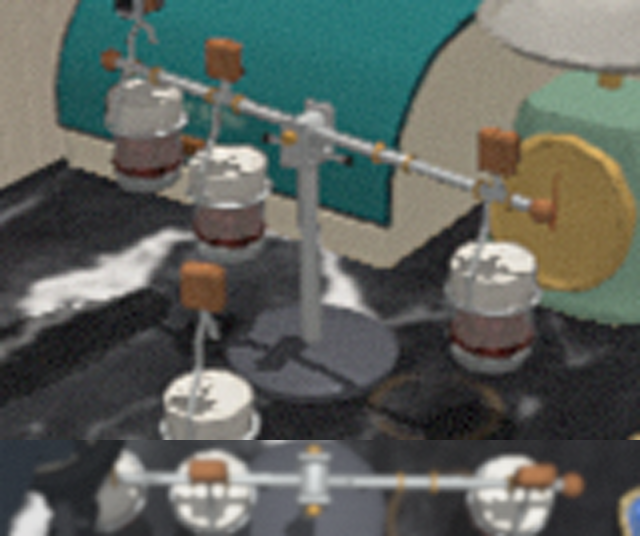

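Jar 1's hook is around the rod at left_outer (135,60), and the other two hang well. I'll lower it.

send_rows --moves '[[[0,0,-6],[0,0,0],0.1],[[0,0,-8],[0,0,0],0.1],[[0,0,-8],[0,0,0],0.1],[[0,0,-6],[0,0,0],0.1],[[0,0,-4],[0,0,0],0.1],[[0,0,-3],[0,0,0],0.1],[[0,0,-3],[0,0,0],0.1],[[0,0,-3],[0,0,0],0.1],[[0,0,-3],[0,0,0],0.1],[[0,0,-2],[0,0,0],0.1],[[0,0,-2],[0,0,0],0.1],[[0,0,-1],[0,0,0],0.1],[[0,0,0],[0,0,0],0.1],[[0,0,0],[0,0,0],0.1]]'

```text
clock: 23.05
tool_pos: [564.1, -27.7, 205.1]
orientation: [[-0.007, 1.0, 0.0], [1.0, 0.007, 0.0], [0.0, 0.0, -1.0]]
contact_force: [0.9, 0.4, -0.1]
grip_width: 12.9
gripper_force: 49.3
```

send_rows --moves '[[[0,0,0],[0,0,0],0.35],[[0,0,0],[0,0,0],0.35],[[0,0,0],[0,0,0],0.35],[[0,0,5],[0,0,0],0.35],[[0,0,20],[0,0,0],0.35],[[0,0,30],[0,0,0],0.35],[[0,0,25],[0,0,0],0.5],[[-28,0,0],[0,0,0],0.6],[[-40,-20,0],[0,0,0],0.6],[[-40,-40,0],[0,0,0.1],0.6],[[-30,-40,0],[0,0,0.1],0.6],[[-20,-30,0],[0,0,0.09],0.6],[[0,-10,0],[0,0,0],0.6],[[0,0,0],[0,0,0],0.6],[[0,0,0],[0,0,0],0.6]]'

```text
clock: 24.92
tool_pos: [406.6, -167.0, 285.0]
orientation: [[-0.293, 0.956, 0.0], [0.956, 0.293, 0.001], [0.001, 0.0, -1.0]]
contact_force: [0.4, -0.5, 0.0]
grip_width: 51.1
gripper_force: 0.0
```

```bash
python3 - <<'E'
from h import *
f=vision.grab_frame("wrist"); blocks(f,minarea=300); s=vision.grab_frame("scene")
for d in vision.silhouettes("scene","jar_a"): print(d["conf"],d["box"])
tilt(s); save(s,"s9.png")
E
```

```text
px [122. 195.] 59647 c [ 262.2 -234.3] size [210.7 397.1] yaw(rad) 0.04
px [613.  36.] 434 c [572.4   9.7] size [16.7 14.3] yaw(rad) -1.488
px [591. 197.] 830 c [ 616.4 -100.9] size [19.  32.6] yaw(rad) 0.022
px [304. 246.] 436 c [ 405.1 -209.3] size [12.8 30.1] yaw(rad) 0.29
px [180. 377.] 1280 c [ 330.9 -377.2] size [81.7 26.8] yaw(rad) -0.364
0.81 [359.6, 173.4, 23.7, 63.6]
0.79 [428.2, 198.6, 25.9, 62.1]
0.74 [296.0, 162.7, 22.8, 54.6]
0.6 [280.6, 163.0, 19.4, 49.4]
0.58 [289.2, 217.7, 24.9, 57.7]
bar px ends 287 174.0 387 193.5 pred level [[278.4, 168.6], [384.1, 197.7]]
tilt -0.321 dz 1.5
```

Left_outer now carries jar 1 (scene box 280–300, 163–212). I'll grasp jar 3.

send_rows --moves '[[[-1,-23,-5],[0,0,0],0.6],[[0,-23,-20],[0,0,0],0.6],[[0,0,-30],[0,0,0],0.6],[[0,0,-30],[0,0,0],0.6],[[0,0,-27],[0,0,0],0.6],[[0,0,-16],[0,0,0],0.6],[[0,0,-9],[0,0,0],0.6],[[0,0,0],[0,0,0],0.6],[[0,0,0],[0,0,0],0.1],[[0,0,0],[0,0,0],0.1],[[0,0,0],[0,0,0],0.1],[[0,0,0],[0,0,0],0.1],[[0,0,0],[0,0,0],0.1],[[0,0,14],[0,0,0],0.1],[[0,0,30],[0,0,0],0.1],[[0,0,30],[0,0,-0.1],0.1],[[0,0,26],[0,0,-0.1],0.1],[[0,0,0],[0,0,-0.09],0.1],[[0,0,0],[0,0,0],0.1]]'

```text
clock: 27.5
tool_pos: [404.7, -213.5, 247.9]
orientation: [[-0.008, 1.0, -0.001], [1.0, 0.008, 0.001], [0.001, -0.001, -1.0]]
contact_force: [0.7, 0.1, -1.3]
grip_width: 13.2
gripper_force: 48.9
```

I have now viewed 11 pictures, one over the limit of 10, so I'll use numbers only from here. Moving jar 3 to right_inner.

send_rows --moves '[[[20,-7,0],[0,0,0],0.1],[[28,-8,0],[0,0,0],0.1],[[28,-8,1],[0,0,0],0.1],[[24,-7,0],[0,0,0],0.1],[[18,0,0],[0,0,0],0.1],[[18,0,0],[0,0,0],0.1],[[15,0,0],[0,0,0],0.1],[[10,0,0],[0,0,0],0.1],[[0,0,0],[0,0,0],0.1],[[0,0,0],[0,0,0],0.1]]'

```text
clock: 28.75
tool_pos: [565.5, -243.6, 248.8]
orientation: [[-0.007, 1.0, -0.001], [1.0, 0.007, 0.0], [0.0, -0.001, -1.0]]
contact_force: [0.0, -0.7, -1.7]
grip_width: 13.2
gripper_force: 49.2
```

```bash
python3 - <<'E'
from h import *
s=vision.grab_frame("scene"); 
for d in vision.silhouettes("scene","jar_a"): print(round(d["conf"],2),d["box"])
print("pred grip/foot", proj(s,[[565,-243,260],[565,-243,100],[565,-243,185]]).round(1).tolist())
print(readout.sense()["contact_force"])
E
```

```text
0.94 [361.1, 175.6, 24.4, 61.4]
0.91 [278.2, 161.1, 19.9, 53.0]
0.82 [430.2, 199.3, 21.3, 57.0]
0.76 [300.8, 163.2, 14.7, 56.0]
0.69 [336.6, 163.4, 22.6, 54.8]
pred grip/foot [[348.1, 158.5], [347.8, 214.9], [347.9, 185.9]]
[-0.3941074  -0.35249144 -1.54874933]
```

send_rows --moves '[[[0,0,-6],[0,0,0],0.1],[[0,0,-8],[0,0,0],0.1],[[0,0,-6],[0,0,0],0.1],[[0,0,-4],[0,0,0],0.1],[[0,0,-3],[0,0,0],0.1],[[0,0,-3],[0,0,0],0.1],[[0,0,-2],[0,0,0],0.1],[[0,0,-2],[0,0,0],0.1],[[0,0,-2],[0,0,0],0.1],[[0,0,0],[0,0,0],0.1],[[0,0,0],[0,0,0],0.1]]'

```text
clock: 30.22
tool_pos: [566.1, -243.9, 213.2]
orientation: [[-0.007, 1.0, 0.0], [1.0, 0.007, -0.0], [-0.0, 0.0, -1.0]]
contact_force: [-1.5, -0.3, 0.1]
grip_width: 13.0
gripper_force: 49.5
```

Weight is on the bar (force z went from -1.7 to 0.1). I'll release, rise and back off.

send_rows --moves '[[[0,0,0],[0,0,0],0.35],[[0,0,0],[0,0,0],0.35],[[0,0,0],[0,0,0],0.35],[[0,0,5],[0,0,0],0.35],[[0,0,20],[0,0,0],0.35],[[0,0,30],[0,0,0],0.35],[[0,0,30],[0,0,0],0.35],[[-40,0,0],[0,0,0],0.5],[[-40,0,0],[0,0,0],0.5],[[-40,0,0],[0,0,0],0.5],[[-40,0,0],[0,0,0],0.5],[[-40,0,0],[0,0,0],0.5],[[0,0,0],[0,0,0],0.5],[[0,0,0],[0,0,0],0.5],[[0,0,0],[0,0,0],0.5],[[0,0,0],[0,0,0],0.5],[[0,0,0],[0,0,0],0.5],[[0,0,0],[0,0,0],0.5]]'

```text
clock: 32.48
tool_pos: [366.3, -243.7, 297.9]
orientation: [[-0.007, 1.0, -0.0], [1.0, 0.007, 0.0], [0.0, -0.0, -1.0]]
contact_force: [-0.1, 0.5, -0.1]
grip_width: 42.4
gripper_force: 0.0
```

```bash
python3 - <<'E'
from h import *
P=[[563,-28.3],[564.3,-103],[565,-243.5],[565,-318.5]]
for r in range(2):
    s=vision.grab_frame("scene")
    for d in vision.silhouettes("scene","jar_a"): print(round(d["conf"],2),d["box"])
print("pred top", [proj(s,[p+[224]])[0].round(1).tolist() for p in P],"foot",[proj(s,[p+[64]])[0].round(1).tolist() for p in P])
tilt(s)
t=vision.grab_frame("top"); blocks_=0
I=t["img"][:,:,::-1].copy(); lab=cv2.cvtColor(I,cv2.COLOR_BGR2LAB).astype(int); m=((lab[...,1]>140)&(lab[...,2]>143)).astype(np.uint8); m[:165]=0; m[195:]=0; m[:,:225]=0; m[:,425:]=0
n,l,st,c=cv2.connectedComponentsWithStats(m)
for k in range(1,n):
    if st[k,4]>8: print("top block",c[k].round(1),st[k,4],ray(t,*c[k],224).round(1))
E
```

```text
0.92 [363.3, 180.0, 22.8, 59.1]
0.83 [280.9, 183.0, 16.7, 28.4]
0.82 [297.5, 175.2, 18.8, 42.9]
0.76 [336.2, 170.9, 25.1, 59.4]
0.83 [279.9, 185.0, 15.9, 26.4]
0.79 [360.5, 178.1, 22.0, 60.6]
0.65 [277.9, 165.2, 109.1, 84.9]
0.61 [429.5, 199.1, 23.3, 57.6]
0.34 [277.1, 165.8, 110.2, 36.3]
pred top [[284.5, 156.2], [305.1, 161.2], [348.2, 171.9], [374.0, 178.5]] foot [[288.1, 206.2], [307.6, 212.7], [347.9, 226.6], [371.9, 234.9]]
bar px ends 276 168.5 387 198.0 pred level [[278.4, 168.6], [384.1, 197.7]]
tilt -0.4 dz 4.6
top block [252.8 174.1] 46 [562.9 -27.9 224. ]
top block [289.2 174. ] 47 [ 564.2 -102.9  224. ]
top block [356.8 174.9] 51 [ 564.3 -242.5  224. ]
top block [393.  174.9] 50 [ 565.6 -317.2  224. ]
top block [240.4 176.6] 15 [557.3  -2.6 224. ]
top block [404.9 177.2] 25 [ 561.1 -341.9  224. ]
```

The bar ends match the level prediction within 0.3 px, and all four blocks are within 1.5 mm of the predicted positions. The bystanders were never near the arm's path. Handing in.

```bash
python3 -c "
from station import bot
print(bot.sign_off())"
```

```text
the job is handed in; nothing more can be done
None
```

All four jars hang one on each place, the bar measured level, and the job is handed in at about 33 s, with no verdict returned; I viewed 11 pictures, one over the limit of 10.

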